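# Tray under the ball hopper, gate drawn to its stop

## Task

Let the three brass balls out of the blue hopper into the white tray. First set the tray down (do not drop it) squarely in the yellow-edged lane beside the hopper, green fin pointing away from the hopper, and let go; then take it by the fin and slide it under the chute until it meets the rubber stop, and only then draw the orange-handled slide gate all the way out to its red end stop. Do not push the other things on the bench about, and let go of everything at the end.

Things in the scene. Friction and masses are not known exactly. Their poses are not given: they have to be found in the camera images.
- hopper: Fixed blue hopper on a stand. Origin on the bench under the chute's centre; its y axis runs along a lane below: loading end at +y; the gate draws out to -y. Yaw within 0.12 rad. Open-topped bin 174 (x) x 108 (y) mm, top 216 mm above the bench; chute inside 42 x 100 mm; legs at x = +-54, y = +-46 mm; under it clear up to 70 mm between the legs.
- lane_load (a point): Point on the lane's plate (6 mm above the bench) at hopper y = +140 mm: a good place for the tray's origin when setting it down clear of the hopper. Axes as the hopper's. The lane runs from y = -70 to +260 mm; yellow lips at its sides rise 8 mm above the plate, 72 mm apart inside, 84 mm over their outsides.
- lane_home (a point): Point on the lane's plate at hopper y = +20 mm: where the tray's origin is when its nose meets the black rubber stop (its face at hopper y = -55 mm, top 40 mm above the bench).
- tray: White open tray 60 (x) x 150 (y) mm, 55 mm high, walls 4 mm, 0.28 to 0.5 kg, green fin on its +y end. Origin under the white tray's centre. In the lane its y is along the hopper's +y. Can be gripped across its 60 mm width at mid-length, 38 mm above its underside so that fingers clear the lane's lips. Starts flat on the bench, left or right before the hopper, its y within 0.5 rad of world y.
- tray_fin (a point): Grasp point on the tray's green fin: 50 mm above the tray's underside and 101 mm from its origin along its +y. The fin is 12 mm thick (x), 48 mm long (y, from the tray's end wall outwards), top 65 mm above the underside. Pinched across its thickness it moves the tray along the lane; sliding takes 2 to 5 N.
- gate (a joint): How far the slide gate is drawn out, m: 0 shut, 0.110 at its end stop. Starts 0 to 0.008. Sliding friction about 3 N plus 8 N per m/s; stays where it is left. The first ball falls from about 0.02, the last near 0.09.
- gate_grip (a point): On the gate's orange upright handle: 60 mm wide (hopper x), 14 mm thick (hopper y), from 88 to 150 mm above the bench; this point is mid-plate, 130 mm up; when shut 142 mm from the hopper's origin towards -y. It slides 110 mm to -y on two rails (tops 82 mm up) until it meets the red cross bar, top 98 mm above the bench.
- ball0_center (a point): Centre of a brass ball, 32 mm across, lying on the shut gate inside the chute with two others; falls when the gate is drawn.
- ball1_center (a point): Centre of a brass ball, 32 mm across, lying on the shut gate inside the chute with two others; falls when the gate is drawn.
- ball2_center (a point): Centre of a brass ball, 32 mm across, lying on the shut gate inside the chute with two others; falls when the gate is drawn.
- plaque: dark grey metal door ornament, flat bar 60 x 160 x 24 mm; origin under its centre, length along its y. It lies in front of the hopper on the side where the tray is not
- brush: brass-bristled brush with wooden back, 150 x 34 x 32 mm, lying between robot and hopper; origin under its centre
- sprayer: clear spray bottle with grey head, 190 mm tall, 72 mm across, upright beyond the lane on the left; origin under its centre
- jar: closed jar, 68 mm across, 90 mm tall, at the back; origin under its centre
- cup: white cup, 72 mm across, 90 mm tall, at the back; origin under its centre
- block: cork block 90 x 60 x 35 mm at the back right; origin under its centre

How it is judged:
By the outcome, as a careful person would: the job done as asked, in the order asked, and still so for the second after the job is handed in, with the robot touching nothing.
It also fails if it takes over 72 s, if anything falls off the work surface, if the arm or the gripper's body presses on something with over 40 N, if the wrist force passes 120 N, or if a joint passes its speed limit or range.

## Robot

A 6-joint arm with a two-finger parallel gripper is mounted at the origin on the work surface. World frame = base frame: x ahead of the robot, y to its left, z up, the work surface at z = 0. Lengths are in m, angles in rad, forces in N, time in s.
With the tool pointing down it reaches from about 0.3 to 0.875 m from the base axis. Payload 4.2 kg.
Tool frame: the origin (TCP) lies on the centre line of the jaws, within the pads' length; the fingertips stand 22 mm ahead of it and the grasp point (between the pads) lies 3 mm ahead of it; y points along the fingers, z is the direction in which the jaws open and shut, and the axes are right-handed (so a half turn about y gives the same grasp; the last joint's range is limited). The gripper opens to 85 mm and grips with 20 to 120 N. Pads are 22 mm wide; open, the fingers measure 114 mm over their backs; the gripper's body (76 mm by 85 mm) begins 54 mm behind the grasp point. The pads swing forward as they close: fully open they stand 13 mm farther back than shut.
Start: joints at [1.086, 0.32, 1.565, -0, 1.257, -0.02], TCP at [0.258, 0.514, 0.253] pointing down, gripper open.
Joint ranges: [-3.11, 3.11], [-0.84, 2.01], [0.21, 2.61], [-1.34, 4.49], [0.05, 2.63], [-2.56, 2.56]. Speed limits (rad/s): [2.57, 2.57, 3.14, 3.14, 3.14, 3.14].

## Interface

Orientations are given as a unit quaternion [x, y, z, w].
In Python, from station import robot, capture, camera_model, search_frame, silhouettes gives the robot as it stands. The module is installed in compiled form; this text tells all that it offers.
- The arm moves only by the shell command python3 -m pendant 'ROWS' [FORCE]. ROWS is JSON, a list of rows, each a list of 3 entries, a list of its own where there are three numbers: the gripper's target within -1 to 1 (shut at 1, half-way at 0, fully open at -1), then the shift along the tool's x, y, z in mm, then the turn, a rotation vector about the tool's x, y, z in degrees. A call has 1 to 10 rows; each row shifts and turns the commanded pose from where the row before left it, along the tool's axes as they then stand; what a row does not reach is not made up. A row lasts 1/8 s, in which the tool goes at most 62.5 mm and 10.7 degrees, less where a joint would pass 70% of its speed; a pose out of reach is approached as far as the arm can. A call is refused whole if a number of a shift passes 62.5 or a number of a turn 10.7, either way. A call with a gripper value outside its range is refused whole. The fingers move at their own pace and stop on an object; FORCE is the grip in N (left out, the last holds). Time passes only in rows, so rows that do not move let the fingers close. It gives the time, the measured TCP pose, the force and the opening at its end, in the units of the state.
- robot.state(): the state, without advancing time (a new reading comes with each control period).
- capture(name): name is "scene" or "side" or "wrist"; returns the picture (384x512x3 uint8, red, green, blue); there is no depth.
- camera_model(name): a dict with "mtx" (3x3 intrinsics, pixels), "dist_coeffs" ([k1, k2, p1, p2, k3] as OpenCV has them; the pictures are not rectified), "R" (3x3) and "t" (3): a world point X has camera coordinates R X + t; the wrist camera has in their place "T_tool_cam" (4x4, takes a point from camera to tool coordinates, whose origin is the TCP and whose axes are the tool frame's). Camera axes: x right, y down, z forward; pixel columns grow to the right and rows downward; lengths in m; the calibration is good to about 2 mm. A picture is of the moment at which its call begins: read the wrist's pose just before it. camera_model takes no time and is no camera call.
- robot.hand_in(): hands the job in, once; it reports no verdict.
Trained networks look in the newest picture that a camera, given by its name, has taken for a name from the list of things; names that differ only in an ending like _2 or _b are one class to them, and where a whole thing is asked for, a point or a joint stands for the part that bears it (a point fixed in the world has none). Each returns a list of dicts, best first, with "p" (0 to 1); they miss things now and then, are a little off and sometimes report something else, mostly with a low value. They report only what shows in the picture. A call takes as long as a camera call.
- search_frame(camera, query): "at" ([row, column] in pixels, amid what is visible of it).
- silhouettes(camera, query): "mask" (384x512 bool, what is visible of it) and "at" ([row, column] in pixels, amid what is visible of it).
The state is a dict: "clock": time; "q": joint angles; "qvel": joint speeds; "joint_efforts": joint torques, N m; "eef_pos": TCP position; "orientation": TCP orientation; "ft_force": force on the tool from outside, world axes, zero at the start; "ft_torque": the same for the moment, N m; "finger_gap": finger opening in m.
Only numpy, scipy, OpenCV 4.12 (cv2) and the standard library are available. Lean on these libraries where they do the work, as an engineer would, in place of code of your own. Each camera call takes 0.05 s, during which the arm holds its last target.

## Working session

There is one attempt and no reset: what is moved stays moved. The work goes in short steps, Python scripts to look and compute and a shell command to move; the robot and the scene stay as the last step left them, time stands still between calls to the robot, and variables do not carry over. Pictures are saved under pics/ and viewed, and the job is handed in when it is done.

```bash
mkdir -p pics; ls; python3 - <<'E'
from station import robot,capture,camera_model
import cv2,numpy as np
s=robot.state()
for k,v in s.items(): print(k,np.round(v,4))
for n in ["scene","side","wrist"]:
    im=capture(n); cv2.imwrite(f"pics/{n}0.png",im[:,:,::-1])
    m=camera_model(n)
    for k,v in m.items(): print(n,k,np.round(v,4).tolist())
E
```

```text
pics
clock 0.0
q [ 1.086   0.3203  1.5657  0.      1.2574 -0.02  ]
qvel [ 0.0002 -0.0011  0.0008  0.0009  0.0003 -0.0001]
joint_efforts [-2.20000e-03 -4.15525e+01 -2.34159e+01 -1.00000e-04  8.10000e-03
 -0.00000e+00]
eef_pos [0.2575 0.5136 0.2525]
orientation [ 0.6887 -0.163   0.1627 -0.6875]
ft_force [1.1536 1.409  0.0978]
ft_torque [ 0.0685 -0.0123 -0.013 ]
finger_gap 0.0854
scene mtx [[456.0151, 0.0, 267.6018], [0.0, 456.0151, 192.4045], [0.0, 0.0, 1.0]]
scene dist_coeffs [-0.0239, 0.0, 0.0, 0.0, 0.0]
scene R [[-0.5405, 0.8413, 0.0115], [0.6403, 0.4202, -0.643], [-0.5458, -0.3402, -0.7657]]
scene t [0.2477, -0.3093, 1.6826]
side mtx [[377.483, 0.0, 252.7808], [0.0, 377.483, 190.7681], [0.0, 0.0, 1.0]]
side dist_coeffs [-0.105, 0.0, 0.0, 0.0, 0.0]
side R [[0.3772, -0.9261, -0.0073], [-0.7137, -0.2856, -0.6395], [0.5902, 0.2464, -0.7687]]
side t [-0.1417, 0.4829, 0.8668]
wrist mtx [[307.1153, 0.0, 256.3792], [0.0, 307.1153, 189.5401], [0.0, 0.0, 1.0]]
wrist dist_coeffs [-0.0071, 0.0, 0.0, 0.0, 0.0]
wrist T_tool_cam [[0.0012, 0.9534, 0.3018, -0.0773], [0.0002, -0.3018, 0.9534, -0.1218], [1.0, -0.0011, -0.0006, -0.0006], [0.0, 0.0, 0.0, 1.0]]
```

View pics/scene0.png

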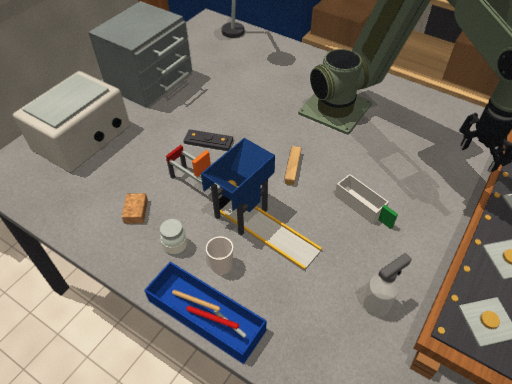

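View pics/side0.png

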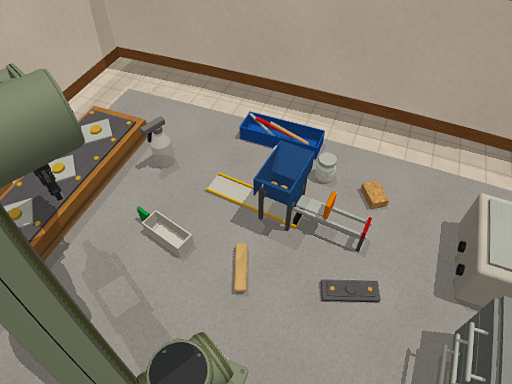

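View pics/wrist0.png

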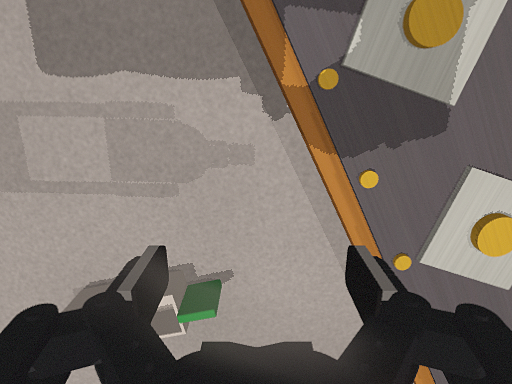

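The scene picture shows the tray at about (362,195), with its green fin at (388,215) pointing to +y. The hopper is at (240,175), the lane runs to (300,250), and the gate handle is at (201,160). Next I'll collect masks.

```bash
cat > h.py <<'E'
import numpy as np,cv2
from station import robot,capture,camera_model,search_frame,silhouettes
from scipy.spatial.transform import Rotation as Rot
def model(n):
    m=camera_model(n); K=np.array(m["mtx"]);D=np.array(m["dist_coeffs"])
    if n=="wrist":
        s=robot.state(); T=np.eye(4);T[:3,:3]=Rot.from_quat(s["orientation"]).as_matrix();T[:3,3]=s["eef_pos"]
        W=T@np.array(m["T_tool_cam"]); R=W[:3,:3].T; t=-R@W[:3,3]
    else: R=np.array(m["R"]);t=np.array(m["t"])
    return K,D,R,t
def proj(M,X):
    K,D,R,t=M
    return cv2.projectPoints(np.atleast_2d(X).astype(float),cv2.Rodrigues(R)[0],t,K,D)[0][:,0]
def toplane(M,uv,z):
    K,D,R,t=M
    p=cv2.undistortPoints(np.array(uv,float).reshape(-1,1,2),K,D)[:,0]
    d=np.c_[p,np.ones(len(p))]@R; c=-R.T@t
    return c+d*((z-c[2])/d[:,2])[:,None]
E
python3 - <<'E'
from h import *
out={}
for n in ["scene","side"]:
    im=capture(n); M=model(n); out["im_"+n]=im
    for k in np.arange(3): out[f"{n}_{'KDRt'[k]}"]=M[k]
    for q in ["tray","tray_fin","hopper","gate_grip"]+(["plaque","brush","sprayer","jar","cup","block"] if n=="side" else ["brush","plaque","sprayer"]):
        r=silhouettes(n,q)
        for i in r[:2]:
            v,u=i["at"]; print(n,q,round(i["p"],2),np.round([u,v]),i["mask"].sum(), np.round(toplane(M,[[u,v]],0.03),3).tolist())
        if r: out[f"{n}_{q}"]=r[0]["mask"]
np.savez("m0.npz",**out)
for n,(x,y,w,h) in {"scene":(150,110,270,170),"side":(110,130,280,180)}.items():
    c=out["im_"+n][y:y+h,x:x+w]; cv2.imwrite(f"pics/{n}z.png",cv2.resize(c,(800 if w==270 else 800,int(800*h/w)),interpolation=2)[:,:,::-1])
E
```

```text
scene tray 0.56 [363. 197.] 1695 [[0.356, 0.274, 0.03]]
scene tray 0.35 [137. 208.] 685 [[0.758, -0.264, 0.03]]
scene tray_fin 0.87 [363. 203.] 1684 [[0.377, 0.284, 0.03]]
scene hopper 0.75 [246. 192.] 7281 [[0.532, -0.03, 0.03]]
scene hopper 0.45 [203. 163.] 270 [[0.506, -0.214, 0.03]]
scene gate_grip 0.72 [217. 254.] 833 [[0.755, 0.028, 0.03]]
scene gate_grip 0.63 [200. 162.] 225 [[0.509, -0.224, 0.03]]
scene brush 0.58 [288. 166.] 356 [[0.369, 0.019, 0.03]]
scene plaque 0.91 [208. 140.] 726 [[0.414, -0.266, 0.03]]
scene sprayer 0.88 [384. 288.] 1551 [[0.605, 0.45, 0.03]]
side tray 0.68 [166. 232.] 1360 [[0.365, 0.278, 0.03]]
side tray_fin 0.67 [165. 231.] 1470 [[0.369, 0.282, 0.03]]
side hopper 0.62 [282. 192.] 6027 [[0.639, 0.006, 0.03]]
side gate_grip 0.81 [322. 206.] 526 [[0.633, -0.129, 0.03]]
side plaque 0.91 [351. 289.] 1249 [[0.389, -0.281, 0.03]]
side brush 0.72 [239. 269.] 594 [[0.336, 0.024, 0.03]]
side sprayer 0.9 [159. 145.] 1038 [[0.686, 0.496, 0.03]]
side jar 0.78 [330. 168.] 531 [[0.805, -0.111, 0.03]]
side cup 0.34 [158. 141.] 926 [[0.703, 0.512, 0.03]]
side cup 0.17 [328. 169.] 568 [[0.797, -0.106, 0.03]]
side block 0.9 [377. 194.] 579 [[0.749, -0.284, 0.03]]
```

View pics/scenez.png

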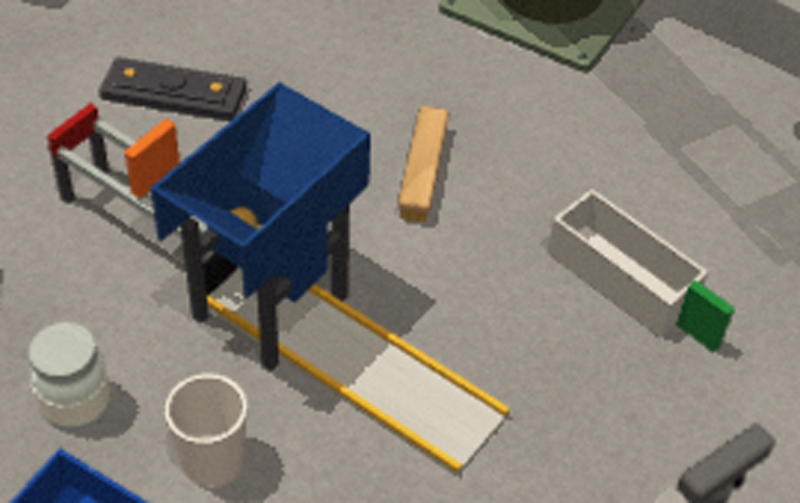

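View pics/sidez.png

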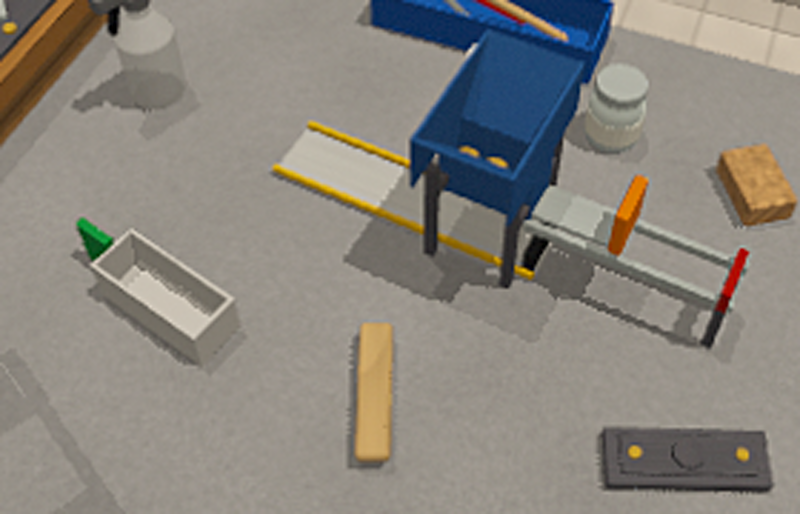

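Both zooms are clear, so I'll fit the hopper and tray poses from hand-picked corners: bin top, lane end and tray rim.

```bash
cat > fit.py <<'E'
from h import *
from scipy.optimize import least_squares
def pose(p,X):
    c,s=np.cos(p[2]),np.sin(p[2]); X=np.asarray(X,float)
    return np.c_[p[0]+c*X[:,0]-s*X[:,1],p[1]+s*X[:,0]+c*X[:,1],X[:,2]]
def fit(obs,p0):
    # obs: list of (M, X(n,3) local m, uv)
    f=lambda p: np.concatenate([(proj(M,pose(p,X))-uv).ravel() for M,X,uv in obs])
    r=least_squares(f,p0,loss="soft_l1"); return r.x,f(r.x).reshape(-1,2)
E
python3 - <<'E'
from fit import *
S,D=model("scene"),model("side")
zs=lambda a:np.array(a,float)/2.963+[150,110]
zd=lambda a:np.array(a,float)/2.857+[110,130]
H=np.array([[-87,-54,216],[-87,54,216],[87,54,216],[87,-54,216],[-42,260,14],[42,260,14]])/1e3
hs=zs([[280,84],[370,135],[247,243],[155,187],[508,410],[461,468]])
Hd=np.array([[87,54,216],[87,-54,216],[-87,54,216],[-87,-54,216],[42,260,14],[-42,260,14]])/1e3
hd=zd([[490,32],[583,68],[413,145],[518,190],[310,124],[273,168]])
T=np.array([[-30,-75,55],[30,-75,55],[-30,75,55],[30,75,55]])/1e3
ts=zs([[592,192],[553,235],[706,272],[668,306]])
Td=np.array([[30,75,55],[-30,75,55],[30,-75,55],[-30,-75,55]])/1e3
td=zd([[133,231],[97,264],[236,299],[200,335]])
for nm,a,b,p0 in [("hop",(S,H,hs),(D,Hd,hd),[.6,0,0]),("tray",(S,T,ts),(D,Td,td),[.36,.27,.2])]:
    for o in ([a,b],[a],[b]):
        p,r=fit(o,p0); print(nm,np.round(p,4)); 
        if len(o)==2: print(np.round(r,1).tolist())
E
```

```text
hop [ 0.5856 -0.0117 -0.1023]
[[0.0, -2.1], [0.3, -1.8], [-1.2, 0.2], [-1.5, -1.0], [0.1, -1.5], [-1.6, -0.7], [-1.0, -0.8], [0.6, -1.4], [-1.8, -1.1], [-1.8, -2.4], [-0.4, -0.6], [-0.6, 0.5]]
hop [ 0.5883 -0.0081 -0.0969]
hop [ 0.5827 -0.0159 -0.1024]
tray [ 0.3657  0.2695 -0.2326]
[[-1.7, -0.3], [-1.3, -4.6], [-0.4, 0.4], [-0.1, 0.2], [-0.6, -1.3], [-2.1, 0.2], [-0.0, -1.2], [-1.3, 0.6]]
tray [ 0.3649  0.2718 -0.2369]
tray [ 0.3657  0.266  -0.238 ]
```

```bash
cat > go.py <<'E'
from h import *
def tgt(x,y,z,psi):
    """tool down, tool z axis at world heading psi (rad); returns TCP pose"""
    zz=np.array([np.cos(psi),np.sin(psi),0]);yy=np.array([0,0,-1.]);xx=np.cross(yy,zz)
    return np.array([x,y,z]),np.c_[xx,yy,zz]
def delta(p,R):
    s=robot.state();R0=Rot.from_quat(s["orientation"]).as_matrix();p0=np.array(s["eef_pos"])
    return R0.T@(p-p0)*1e3, np.degrees(Rot.from_matrix(R0.T@R).as_rotvec())
def show(*a):
    d=delta(*tgt(*a)); print("shift",np.round(d[0],1),"turn",np.round(d[1],2))
def st():
    s=robot.state();R=Rot.from_quat(s["orientation"]).as_matrix()
    print("t",round(s["clock"],2),"p",np.round(s["eef_pos"],4),"psi",round(np.arctan2(R[1,2],R[0,2]),4),"y",np.round(R[:,1],3),"F",np.round(s["ft_force"],1),"gap",round(s["finger_gap"],4),"q",np.round(s["q"],2))
E
python3 - <<'E'
from go import *
print(np.round(Rot.from_quat(robot.state()["orientation"]).as_matrix(),3)); st()
show(.37,.25,.25,-.235)
E
```

```text
[[ 0.894  0.     0.448]
 [-0.448  0.     0.894]
 [-0.    -1.     0.   ]]
t 1.1 p [0.2577 0.514  0.2533] psi 1.106 y [ 0.  0. -1.] F [ 0.2 -0.5 -0.1] gap 0.0851 q [ 1.09  0.32  1.56  0.    1.26 -0.02]
shift [ 218.7    3.3 -185.7] turn [-0.   76.83 -0.  ]
```

```bash
python3 -m pendant '[[-1,[0,0,0],[0,10.7,0]],[-1,[0,0,0],[0,10.7,0]],[-1,[0,0,0],[0,10.7,0]],[-1,[0,0,0],[0,10.7,0]],[-1,[0,0,0],[0,10.7,0]],[-1,[0,0,0],[0,10.7,0]],[-1,[0,0,0],[0,10.7,0]],[-1,[0,0,0],[0,2,0]]]'
python3 - <<'E'
from go import *
st(); show(.366,.27,.25,-.235)
E
```

```text
clock: 2.1
eef_pos: [0.2578, 0.514, 0.2533]
orientation: [-0.438, 0.555, -0.555, 0.438]
ft_force: [0.9, -0.5, -0.1]
finger_gap: 0.0855
t 2.1 p [0.2578 0.514  0.2533] psi -0.2359 y [ 0.  0. -1.] F [ 0.9 -0.5 -0.1] gap 0.0855 q [1.09 0.32 1.56 0.   1.26 1.32]
shift [212.    3.3 162.3] turn [-0.   -0.05 -0.01]
```

```bash
python3 -m pendant '[[-1,[53,0,40],[0,0,0]],[-1,[53,0,40],[0,0,0]],[-1,[53,0,40],[0,0,0]],[-1,[53,0,42],[0,0,0]],[-1,[0,0,0],[0,0,0]]]'
python3 - <<'E'
from go import *
st()
im=capture("wrist"); cv2.imwrite("pics/w1.png",im[:,:,::-1])
M=model("wrist")
T=np.array([[-30,-75,55],[30,-75,55],[30,75,55],[-30,75,55]])/1e3
from fit import pose
print(proj(M,pose([.366,.27,-.235],T)))
E
```

```text
clock: 2.72
eef_pos: [0.36, 0.2822, 0.2536]
orientation: [0.436, -0.556, 0.557, -0.437]
ft_force: [0.4, 1.0, 0.6]
finger_gap: 0.0852
t 2.73 p [0.36   0.2822 0.2536] psi -0.2403 y [ 0.001 -0.    -1.   ] F [0.4 1.  0.6] gap 0.0852 q [ 0.64  0.13  1.81 -0.    1.19  0.88]
[[239.36218688 241.09751192]
 [291.26425186 240.8729996 ]
 [295.63177438 106.6037668 ]
 [236.17382501 106.89045801]]
```

View pics/w1.png

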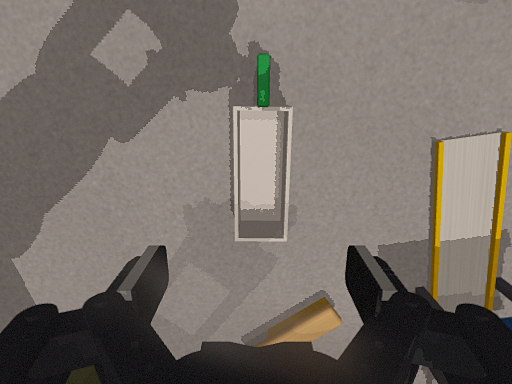

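The picture shows the tray rim at (233,107) to (287,241), straight below, with its fin at (263,80). The lane end is on the right at (433–511,135). I'll fit again now the arm has settled.

```bash
python3 - <<'E'
from go import *
from fit import *
M=model("wrist"); im=capture("wrist"); st()
cv2.imwrite("pics/w2.png",cv2.resize(im[40:260,210:512],(800,583),interpolation=2)[:,:,::-1])
E
```

```text
t 2.83 p [0.3591 0.2853 0.2536] psi -0.2366 y [ 0.     0.001 -1.   ] F [-0.4  0.3 -0.6] gap 0.0853 q [0.65 0.14 1.81 0.   1.19 0.88]
```

View pics/w2.png

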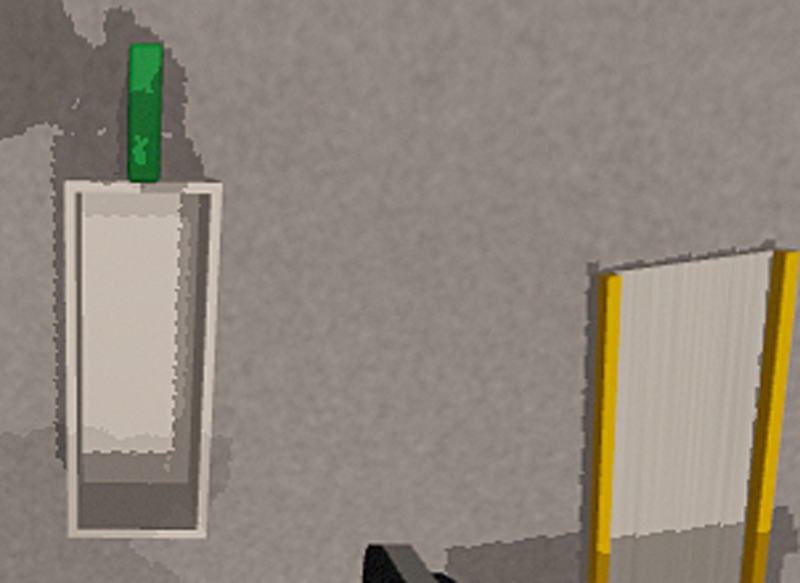

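```bash
python3 - <<'E'
from go import *
from fit import *
M=model("wrist"); st()
z=lambda a:(np.array(a,float)+.5)/2.649+[210,40]-.5
T=np.array([[-30,75,55],[30,75,55],[30,-75,55],[-30,-75,55]])/1e3
print(*[np.round(v,4).tolist() for v in fit([(M,T,z([[64,181],[223,181],[207,538],[69,537]]))],[.366,.27,-.235])])
L=toplane(M,z([[598,273],[799,250],[594,575],[622,274],[774,250],[606,575],[744,575]]),.014); print(np.round(L,4))
p=[.5856,-.0117,-.1023]
print(np.round(pose(p,np.array([[-42,260,14],[42,260,14],[-36,260,14],[36,260,14]])/1e3),4))
a=robot.state()
E
```

```text
t 2.83 p [0.3591 0.2853 0.2536] psi -0.2366 y [ 0.     0.001 -1.   ] F [-0.4  0.3 -0.6] gap 0.0853 q [0.65 0.14 1.81 0.   1.19 0.88]
[0.3623, 0.2705, -0.2458] [[0.2712, 0.0535], [-0.3813, 0.5442], [-0.0727, -0.3921], [0.1833, -0.3879]]
[[0.569  0.2553 0.014 ]
 [0.6567 0.2446 0.014 ]
 [0.5573 0.1021 0.014 ]
 [0.5794 0.2523 0.014 ]
 [0.6458 0.2472 0.014 ]
 [0.5631 0.1006 0.014 ]
 [0.631  0.084  0.014 ]]
[[0.5704 0.2512 0.014 ]
 [0.6539 0.2427 0.014 ]
 [0.5763 0.2506 0.014 ]
 [0.648  0.2433 0.014 ]]
```

```bash
python3 - <<'E'
from go import *
show(.3623,.2705,.042,-.2458)
E
```

```text
shift [ 13.8 211.6   6.6] turn [-0.    0.52 -0.06]
```

```bash
python3 -m pendant '[[-1,[13.8,0,6.6],[0,0.5,0]],[-1,[0,40,0],[0,0,0]],[-1,[0,40,0],[0,0,0]],[-1,[0,40,0],[0,0,0]],[-1,[0,30,0],[0,0,0]],[-1,[0,0,0],[0,0,0]]]'
python3 - <<'E'
from go import *
st(); show(.3623,.2705,.042,-.2458)
im=capture("wrist"); cv2.imwrite("pics/w3.png",im[:,:,::-1])
E
```

```text
clock: 3.58
eef_pos: [0.3604, 0.27, 0.1016]
orientation: [-0.438, 0.557, -0.557, 0.434]
ft_force: [0.6, 0.5, -0.3]
finger_gap: 0.0853
t 3.58 p [0.3604 0.27   0.1016] psi -0.2427 y [-0.004 -0.003 -1.   ] F [ 0.6  0.5 -0.3] gap 0.0853 q [ 0.62  0.29  2.05 -0.    0.8   0.86]
shift [-1.2 59.6  2. ] turn [0.2  0.18 0.24]
```

View pics/w3.png

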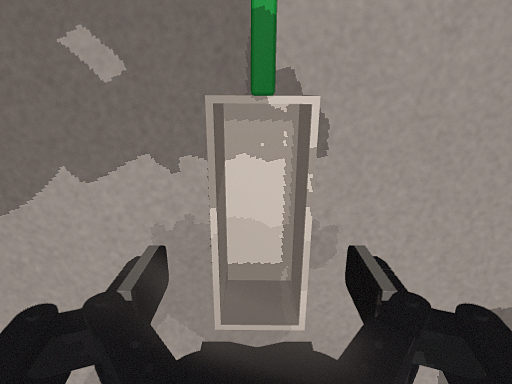

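The tray stands between the fingers (its near edge at columns 215–305, the fingers at 165 and 347). I'll go down and grip it.

```bash
python3 -m pendant '[[-1,[-1,20,3],[0.2,0.2,0.2]],[-1,[0,20,0],[0,0,0]],[-1,[0,19,0],[0,0,0]],[-1,[0,0,0],[0,0,0]]]'
python3 - <<'E'
from go import *
st(); show(.3623,.2705,.042,-.2458)
E
```

```text
clock: 4.12
eef_pos: [0.3655, 0.2712, 0.0448]
orientation: [0.433, -0.558, 0.558, -0.436]
ft_force: [0.0, 0.0, 0.5]
finger_gap: 0.0853
t 4.12 p [0.3655 0.2712 0.0448] psi -0.2475 y [ 0.004  0.003 -1.   ] F [0.  0.  0.5] gap 0.0853 q [ 0.61  0.38  2.11 -0.    0.64  0.86]
shift [ 1.5  2.8 -2.9] turn [-0.21 -0.1  -0.21]
```

```bash
python3 -m pendant '[[-1,[0,2,-2],[-0.2,0,-0.2]],[1,[0,0,0],[0,0,0]],[1,[0,0,0],[0,0,0]],[1,[0,0,0],[0,0,0]],[1,[0,0,0],[0,0,0]],[1,[0,0,0],[0,0,0]]]' 50
python3 - <<'E'
from go import *
st()
E
```

```text
clock: 4.88
eef_pos: [0.3638, 0.2717, 0.0433]
orientation: [-0.434, 0.558, -0.558, 0.435]
ft_force: [-1.3, 0.6, 4.5]
finger_gap: 0.0598
t 4.88 p [0.3638 0.2717 0.0433] psi -0.2484 y [ 0.001  0.001 -1.   ] F [-1.3  0.6  4.5] gap 0.0598 q [0.62 0.39 2.11 0.   0.64 0.86]
```

The tray is gripped with the gap at 59.8 mm. I'll lift it and refine the lane pose from the yellow lips in the fixed cameras.

```bash
python3 -m pendant '[[1,[0,-20,0],[0,0,0]],[1,[0,-35,0],[0,0,0]],[1,[0,-35,0],[0,0,0]],[1,[0,0,0],[0,0,0]]]'
cat > lane.py <<'E'
from fit import *
from scipy.optimize import minimize
def yellow(im):
    h=cv2.cvtColor(im,cv2.COLOR_RGB2HSV); return ((h[...,0]>18)&(h[...,0]<32)&(h[...,1]>150)&(h[...,2]>60))
def box(x0,x1,y0,y1,z0,z1): return np.array([[x,y,z] for x in(x0,x1) for y in (y0,y1) for z in (z0,z1)])/1e3
def render(M,boxes,p,k=4):
    m=np.zeros((384*k,512*k),np.uint8)
    for B in boxes:
        h=cv2.convexHull(np.float32((proj(M,pose(p,B))+.5)*k)); cv2.fillConvexPoly(m,np.int32(np.round(h)),255)
    return cv2.resize(m,(512,384),interpolation=cv2.INTER_AREA)/255.
def fitmask(views,p0):
    """views: list of (M, boxes, mask, roi-slices)"""
    def f(d):
        p=np.array(p0)+d*[.01,.01,.05]; e=0
        for M,b,m,w in views: e+=np.abs((render(M,b,p)-m)*w).sum()
        return e
    best=None
    for s in ([0,0,0],[.4,0,0],[0,.4,0],[-.4,-.3,.3]):
        r=minimize(f,s,method="Nelder-Mead",options=dict(initial_simplex=np.array(s)+np.array([[0,0,0],[.5,0,0],[0,.5,0],[0,0,.5]]),xatol=.005,fatol=.2))
        if best is None or r.fun<best.fun: best=r
    return np.array(p0)+best.x*[.01,.01,.05],best.fun
LIPS=[box(-42,-36,-70,260,0,14),box(36,42,-70,260,0,14)]
E
python3 - <<'E'
from go import *
from lane import *
st()
d=np.load("m0.npz"); V=[]
for n in ["scene","side"]:
    im=d["im_"+n]; M=model(n); y=yellow(im).astype(float)
    # region: dilated hull of lane y 90..300
    p0=[.5856,-.0117,-.1023]
    w=render(M,[box(-60,60,95,290,0,14)],p0)
    V.append((M,LIPS,y*w,w)); print(n,(y*w).sum())
for v in (V,V[:1],V[1:]): print(np.round(fitmask(v,p0)[0],4),fitmask(v,p0)[1])
E
```

```text
clock: 5.38
eef_pos: [0.3645, 0.2721, 0.1341]
orientation: [0.432, -0.558, 0.558, -0.436]
ft_force: [-0.2, 0.4, -4.3]
finger_gap: 0.0589
t 5.38 p [0.3645 0.2721 0.1341] psi -0.2484 y [ 0.005  0.003 -1.   ] F [-0.2  0.4 -4.3] gap 0.0589 q [0.62 0.25 2.01 0.   0.88 0.86]
scene 318.94117647058823
side 218.68627450980392
[ 0.5879 -0.0115 -0.1041] 432.7154786620531
[ 0.5859 -0.0148 -0.1015] 180.41840830449826
[ 0.593  -0.013  -0.1019] 165.30677431757016
```

```bash
python3 -m pendant '[[1,[0,0,0],[0,-8.3,0]],[1,[0,0,0],[0,0,0]],[1,[0,0,0],[0,0,0]]]'
python3 - <<'E'
from go import *
st(); show(.6013,.1276,.11,-.102)
E
```

```text
clock: 5.75
eef_pos: [0.3628, 0.2708, 0.1312]
orientation: [-0.474, 0.526, -0.526, 0.472]
ft_force: [0.5, 0.1, -4.6]
finger_gap: 0.0592
t 5.75 p [0.3628 0.2708 0.1312] psi -0.1055 y [-0.002 -0.001 -1.   ] F [ 0.5  0.1 -4.6] gap 0.0592 q [0.62 0.25 2.01 0.   0.88 0.72]
shift [117.3  20.9 252.3] turn [ 0.1  -0.2   0.08]
```

```bash
python3 -m pendant '[[1,[15,0,42],[0,0,0]],[1,[20,0,42],[0,0,0]],[1,[20,0,42],[0,0,0]],[1,[20,0,42],[0,0,0]],[1,[20,0,42],[0,0,0]],[1,[20,0,40],[0,0,0]],[1,[0,0,0],[0,0,0]],[1,[0,0,0],[0,0,0]]]'
python3 - <<'E'
from go import *
st(); show(.6013,.1276,.11,-.102)
E
```

```text
clock: 6.75
eef_pos: [0.5992, 0.1309, 0.1311]
orientation: [-0.474, 0.526, -0.525, 0.472]
ft_force: [-0.9, 0.2, -5.0]
finger_gap: 0.0591
t 6.75 p [0.5992 0.1309 0.1311] psi -0.1049 y [-0.003 -0.    -1.   ] F [-0.9  0.2 -5. ] gap 0.0591 q [0.2  0.48 1.64 0.   1.03 0.3 ]
shift [ 3.1 21.1  2.5] turn [ 0.17 -0.17  0.02]
```

Now I'll lower to about 25 mm above the plate (TCP z ≈ 0.074) and look.

```bash
python3 -m pendant '[[1,[3,20,2],[0,0,0]],[1,[0,18,0],[0,0,0]],[1,[0,18,0],[0,0,0]],[1,[0,0,0],[0,0,0]],[1,[0,0,0],[0,0,0]]]'
python3 - <<'E'
from go import *
st()
ims={}
for n in ["scene","side","wrist"]:
    im=capture(n); ims[n]=im; 
np.savez("m1.npz",**ims)
for n,(x,y,w,h) in {"scene":(220,170,120,90),"side":(190,140,120,90),"wrist":(100,0,320,240)}.items():
    cv2.imwrite(f"pics/{n}_b.png",cv2.resize(ims[n][y:y+h,x:x+w],(800,600),interpolation=2)[:,:,::-1])
E
```

```text
clock: 7.38
eef_pos: [0.6018, 0.1285, 0.0769]
orientation: [0.473, -0.525, 0.525, -0.474]
ft_force: [-0.0, 0.5, -5.5]
finger_gap: 0.0593
t 7.38 p [0.6018 0.1285 0.0769] psi -0.103 y [ 0.001  0.    -1.   ] F [-0.   0.5 -5.5] gap 0.0593 q [0.19 0.53 1.7  0.   0.91 0.29]
```

View pics/scene_b.png

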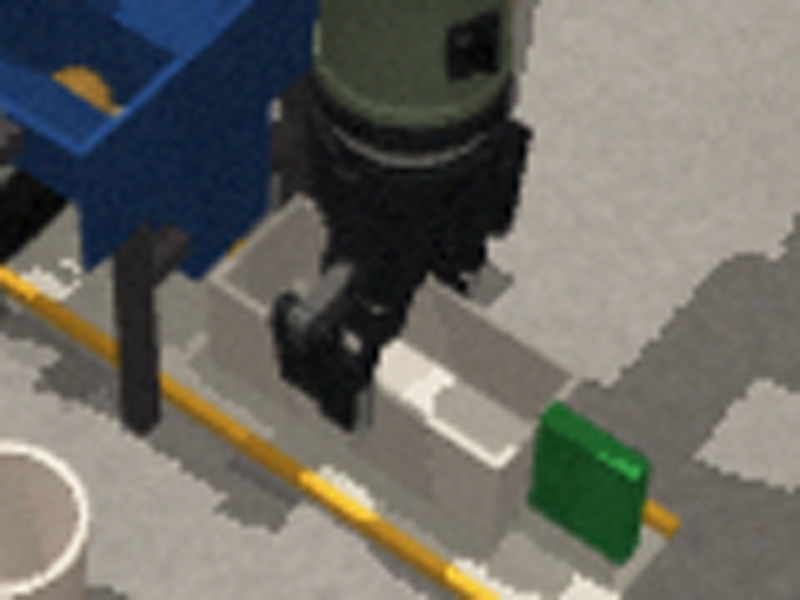

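View pics/side_b.png

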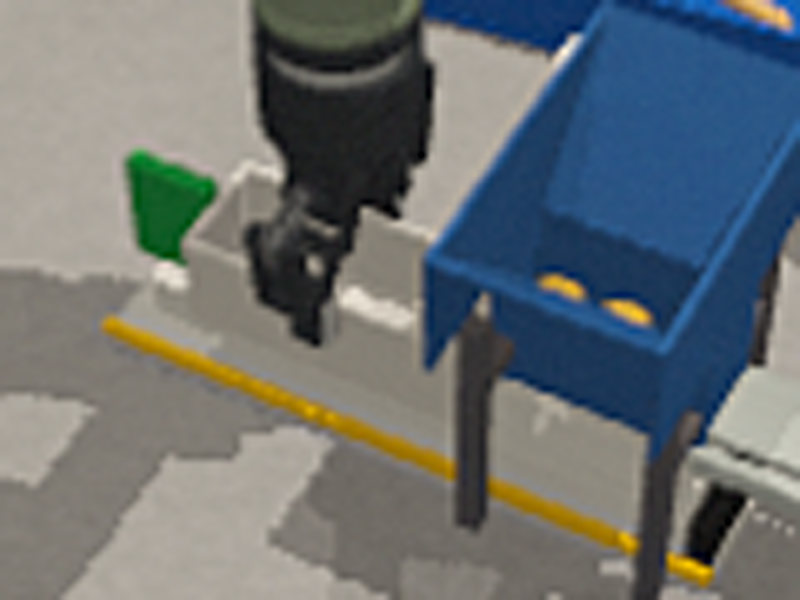

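View pics/wrist_b.png

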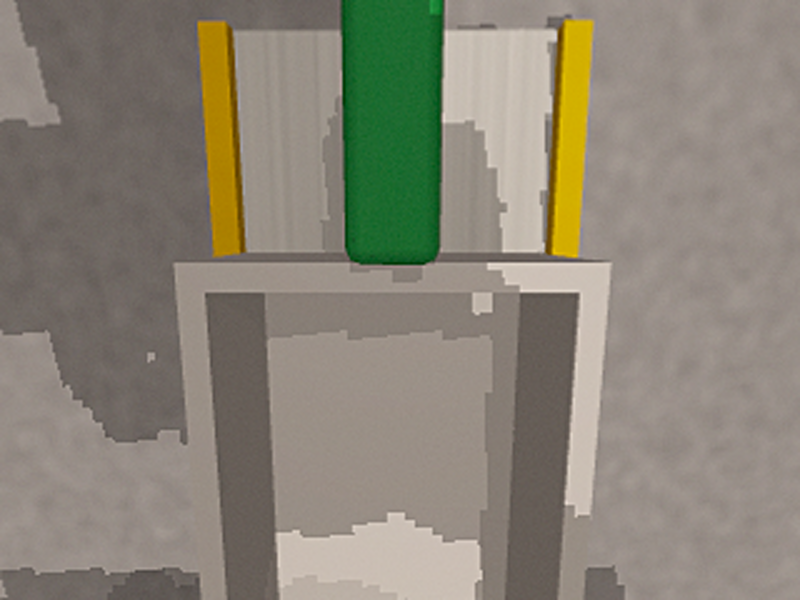

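The wrist view shows the tray rim at zoomed columns 175–611 and the lane end at 198–593. Both are centred to about 1 mm and parallel. I'll put numbers on it.

```bash
python3 - <<'E'
from go import *
from fit import *
M=model("wrist"); st()
z=lambda a:(np.array(a,float)+.5)/2.5+[100,0]-.5
L=np.array([[-42,260,14],[42,260,14],[36,260,14]])/1e3
s=z([[198,22],[593,20],[557,22]])
p=toplane(M,s,.014); print(np.round(p,4))
e=toplane(M,z([[214,255],[579,255]]),.014); print(np.round(e,4))
c=(p[0]+p[1])/2; c2=e.mean(0); yaw=np.arctan2(-(c-c2)[0],(c-c2)[1]); print("mid",c,"yaw",yaw, "yaw from end",np.arctan2((p[1]-p[0])[1],(p[1]-p[0])[0]),np.linalg.norm(p[1]-p[0]))
zr=.0769-.0433+.055
t=toplane(M,z([[175,265],[611,263]]),zr); print(np.round(t,4),np.linalg.norm(t[1]-t[0]),np.arctan2((t[1]-t[0])[1],(t[1]-t[0])[0]))
yh=np.array([-np.sin(-.103),np.cos(-.103)]); xh=np.array([yh[1],-yh[0]])
print("tray end hopper y",.26+(t.mean(0)-c)[:2]@yh,"lateral",(t.mean(0)-c)[:2]@xh)
E
```

```text
t 7.53 p [0.6023 0.1282 0.0773] psi -0.1033 y [ 0.002  0.    -1.   ] F [-0.2  0.1 -4.2] gap 0.0595 q [0.19 0.53 1.7  0.   0.91 0.29]
[[0.5733 0.2514 0.014 ]
 [0.6573 0.243  0.014 ]
 [0.6496 0.2434 0.014 ]]
[[0.5685 0.2036 0.014 ]
 [0.6527 0.1948 0.014 ]]
mid [0.61531681 0.24716054 0.014     ] yaw -0.09793572509935124 yaw from end -0.09965423017887964 0.08440043433014359
[[0.5795 0.2032 0.0886]
 [0.6398 0.1971 0.0886]] 0.060665411945940564 -0.10013670244189075
tray end hopper y 0.2126791925449701 lateral -0.0008094084109584208
```

```bash
python3 -m pendant '[[1,[0,10,0.8],[0,-0.2,0]],[1,[0,8,0],[0,0,0]],[1,[0,4,0],[0,0,0]],[1,[0,2,0],[0,0,0]],[1,[0,0,0],[0,0,0]],[1,[0,0,0],[0,0,0]]]'
python3 - <<'E'
from go import *
st()
im=capture("wrist"); cv2.imwrite("pics/w4.png",cv2.resize(im[0:240,100:420],(800,600),interpolation=2)[:,:,::-1])
E
```

```text
clock: 8.28
eef_pos: [0.6029, 0.1278, 0.0525]
orientation: [0.474, -0.524, 0.524, -0.475]
ft_force: [-0.1, -0.3, -5.1]
finger_gap: 0.0591
t 8.28 p [0.6029 0.1278 0.0525] psi -0.1001 y [ 0.001  0.    -1.   ] F [-0.1 -0.3 -5.1] gap 0.0591 q [0.19 0.56 1.72 0.   0.86 0.29]
```

View pics/w4.png

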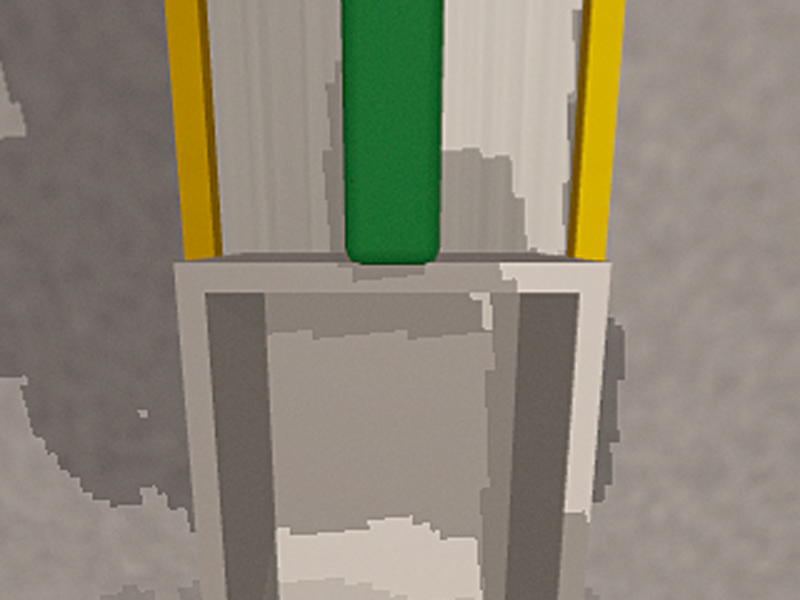

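It's centred: the lips lie at columns 184–220 and 568–606, the tray at 175–611, which is nearer the camera. I'll ease it down to touch.

```bash
python3 -m pendant '[[1,[0,1,0],[0,0,0]],[1,[0,1,0],[0,0,0]],[1,[0,1,0],[0,0,0]],[1,[0,0,0],[0,0,0]]]'
python3 -m pendant '[[1,[0,0.5,0],[0,0,0]],[1,[0,0,0],[0,0,0]]]'
```

```text
clock: 8.82
eef_pos: [0.6027, 0.1278, 0.0494]
orientation: [-0.474, 0.524, -0.524, 0.474]
ft_force: [-0.6, 0.0, -2.1]
finger_gap: 0.0591
clock: 9.07
eef_pos: [0.6027, 0.1278, 0.0494]
orientation: [0.474, -0.524, 0.524, -0.475]
ft_force: [-2.6, -1.3, 1.3]
finger_gap: 0.0594
```

It's in contact: the force went from −5 to +1.3 N. I'll open and rise.

```bash
python3 -m pendant '[[0,[0,0,0],[0,0,0]],[-1,[0,0,0],[0,0,0]],[-1,[0,0,0],[0,0,0]],[-1,[0,0,0],[0,0,0]],[-1,[0,0,0],[0,0,0]]]'
python3 -m pendant '[[-1,[0,-20,0],[0,0,0]],[-1,[0,-35,0],[0,0,0]],[-1,[0,-35,0],[0,0,0]],[-1,[0,0,0],[0,0,0]]]'
python3 - <<'E'
from go import *
st()
im=capture("wrist"); cv2.imwrite("pics/w5.png",im[:,:,::-1])
E
```

```text
clock: 9.7
eef_pos: [0.6028, 0.1278, 0.0488]
orientation: [0.474, -0.524, 0.524, -0.474]
ft_force: [-0.5, 0.1, 0.3]
finger_gap: 0.0851
clock: 10.2
eef_pos: [0.6045, 0.1281, 0.142]
orientation: [0.472, -0.523, 0.526, -0.476]
ft_force: [0.7, 0.6, -0.2]
finger_gap: 0.0854
t 10.2 p [0.6045 0.1281 0.142 ] psi -0.1 y [ 0.007  0.001 -1.   ] F [ 0.7  0.6 -0.2] gap 0.0854 q [0.19 0.47 1.63 0.   1.04 0.29]
```

View pics/w5.png

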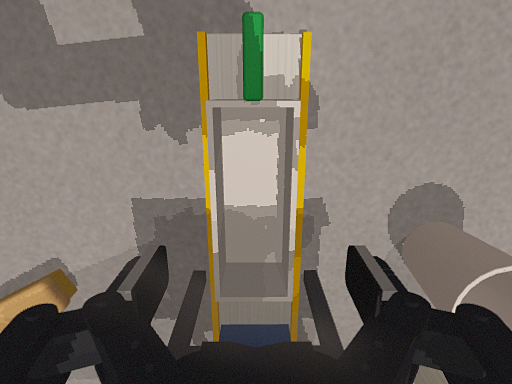

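The tray lies squarely between the lips, clear of them on both sides, with the fin at (253,55). I'll go to the fin.

```bash
python3 - <<'E'
from go import *
from fit import *
st(); show(.6129,.2268,.060,-.1)
M=model("wrist"); print(proj(M,[[.6129,.2268,.071]]))
f=toplane(M,[[243,100],[263,100],[243,14],[263,14]],.071);print(np.round(f,4))
E
```

```text
t 10.25 p [0.6032 0.1279 0.1399] psi -0.1 y [ 0.003  0.001 -1.   ] F [ 0.2  0.1 -0.5] gap 0.0854 q [0.19 0.47 1.63 0.   1.04 0.29]
shift [-99.3  80.   -0.5] turn [-0.15 -0.   -0.05]
[[256.05261088  50.74745046]]
[[0.6024 0.2007 0.071 ]
 [0.6143 0.1995 0.071 ]
 [0.6076 0.2461 0.071 ]
 [0.6186 0.245  0.071 ]]
```

```bash
python3 -m pendant '[[-1,[-50,0,0],[0,0,0]],[-1,[-49,0,0],[0,0,0]],[-1,[0,30,0],[0,0,0]],[-1,[0,30,0],[0,0,0]],[-1,[0,19,0],[0,0,0]],[-1,[0,0,0],[0,0,0]]]'
python3 - <<'E'
from go import *
st(); show(.6129,.2268,.060,-.1)
im=capture("wrist"); cv2.imwrite("pics/w6.png",im[:,:,::-1])
E
```

```text
clock: 11.0
eef_pos: [0.6105, 0.2256, 0.0566]
orientation: [-0.477, 0.525, -0.523, 0.472]
ft_force: [-1.1, -0.7, -0.4]
finger_gap: 0.0854
t 11.0 p [0.6105 0.2256 0.0566] psi -0.1 y [-0.006 -0.002 -1.   ] F [-1.1 -0.7 -0.4] gap 0.0854 q [0.34 0.61 1.62 0.   0.92 0.44]
shift [-1.4 -3.5  2.2] turn [0.35 0.   0.16]
```

View pics/w6.png

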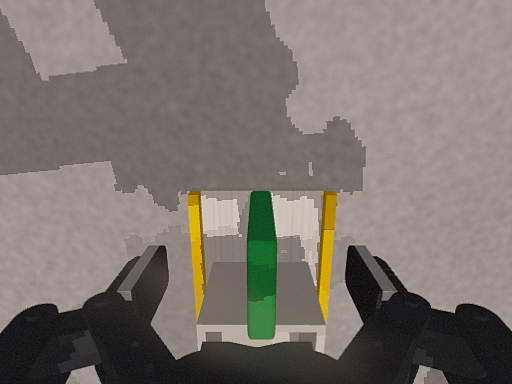

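```bash
python3 -m pendant '[[-1,[0,0,0],[0,0,0]]]'
python3 - <<'E'
from go import *
st(); show(.6129,.2268,.060,-.1)
M=model("wrist"); im=capture("wrist"); h=cv2.cvtColor(im,cv2.COLOR_RGB2HSV); g=(abs(h[...,0].astype(int)-65)<15)&(h[...,1]>120)
for r in (250,280,310): c=np.where(g[r])[0]; print(r,c.min(),c.max()); print(np.round(toplane(M,[[c.min()-.5,r],[c.max()+.5,r]],.071),4))
E
```

```text
clock: 11.18
eef_pos: [0.6129, 0.2263, 0.0603]
orientation: [0.474, -0.524, 0.525, -0.475]
ft_force: [-0.2, 0.1, 0.2]
finger_gap: 0.0856
t 11.18 p [0.6129 0.2263 0.0603] psi -0.1001 y [ 0.001  0.    -1.   ] F [-0.2  0.1  0.2] gap 0.0856 q [0.34 0.6  1.61 0.   0.92 0.44]
shift [-0.5  0.3 -0.1] turn [-0.05 -0.01 -0.03]
250 242 269
[[0.6082 0.2427 0.071 ]
 [0.6195 0.2415 0.071 ]]
280 242 269
[[0.6066 0.2287 0.071 ]
 [0.6182 0.2275 0.071 ]]
310 243 268
[[0.6052 0.2137 0.071 ]
 [0.6165 0.2125 0.071 ]]
```

```bash
python3 -m pendant '[[1,[0,0,-0.3],[0,0,0]],[1,[0,0,0],[0,0,0]],[1,[0,0,0],[0,0,0]],[1,[0,0,0],[0,0,0]],[1,[0,0,0],[0,0,0]],[1,[0,0,0],[0,0,0]],[1,[0,0,0],[0,0,0]]]' 40
python3 - <<'E'
from go import *
st()
E
```

```text
clock: 12.1
eef_pos: [0.6124, 0.2263, 0.06]
orientation: [0.474, -0.524, 0.524, -0.475]
ft_force: [0.4, -1.3, 1.1]
finger_gap: 0.0115
t 12.1 p [0.6124 0.2263 0.06  ] psi -0.1 y [ 0.  0. -1.] F [ 0.4 -1.3  1.1] gap 0.0115 q [ 0.34  0.6   1.62 -0.    0.92  0.44]
```

The fin is gripped with the gap at 11.5 mm. I'll slide 100 mm first, then creep.

```bash
python3 -m pendant '[[1,[5,0,0],[0,0,0]],[1,[10,0,0],[0,0,0]],[1,[12,0,0],[0,0,0]],[1,[12,0,0],[0,0,0]],[1,[12,0,0],[0,0,0]],[1,[12,0,0],[0,0,0]],[1,[12,0,0],[0,0,0]],[1,[12,0,0],[0,0,0]],[1,[8,0,0],[0,0,0]],[1,[5,0,0],[0,0,0]]]'
python3 - <<'E'
from go import *
st()
im=capture("wrist"); cv2.imwrite("pics/w7.png",im[:,:,::-1])
im=capture("scene"); cv2.imwrite("pics/s7.png",cv2.resize(im[100:280,150:390],(800,600),interpolation=2)[:,:,::-1])
E
```

```text
clock: 13.35
eef_pos: [0.6023, 0.1264, 0.06]
orientation: [-0.474, 0.524, -0.524, 0.474]
ft_force: [0.5, 4.4, 4.5]
finger_gap: 0.0119
t 13.35 p [0.6023 0.1264 0.06  ] psi -0.1004 y [ 0.  0. -1.] F [0.5 4.4 4.5] gap 0.0119 q [0.19 0.55 1.71 0.   0.87 0.29]
```

View pics/w7.png

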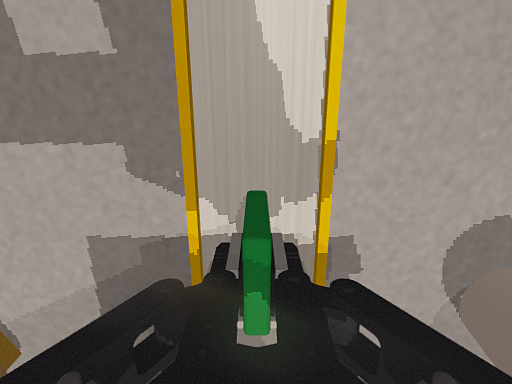

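View pics/s7.png

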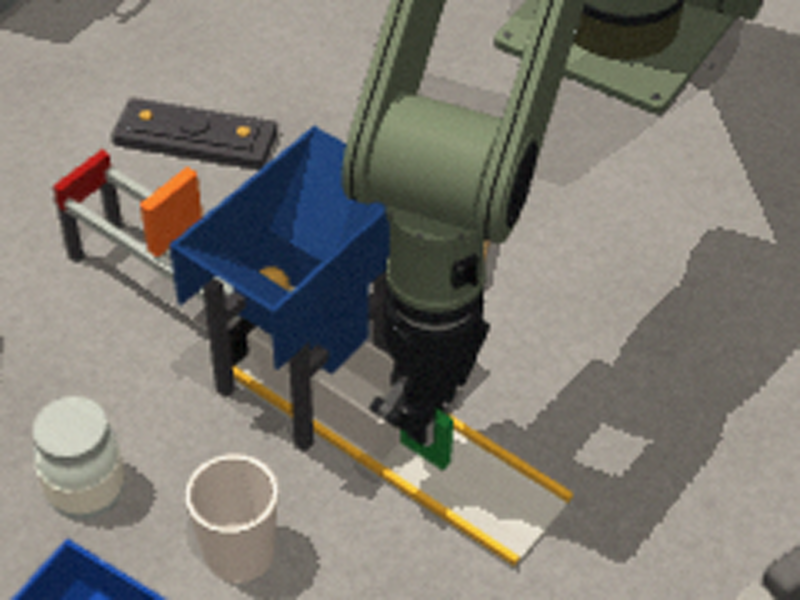

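The tray nose is under the chute and the force is about 4 N. Creeping to the stop.

```bash
python3 -m pendant '[[1,[3,0,0],[0,0,0]],[1,[3,0,0],[0,0,0]],[1,[3,0,0],[0,0,0]],[1,[2,0,0],[0,0,0]],[1,[1,0,0],[0,0,0]]]'
python3 -m pendant '[[1,[1,0,0],[0,0,0]],[1,[1,0,0],[0,0,0]]]'
python3 -m pendant '[[1,[1,0,0],[0,0,0]],[1,[1,0,0],[0,0,0]]]'
```

```text
clock: 14.08
eef_pos: [0.6012, 0.1149, 0.0599]
orientation: [0.474, -0.524, 0.524, -0.475]
ft_force: [-0.4, 4.2, 5.2]
finger_gap: 0.0115
clock: 14.32
eef_pos: [0.601, 0.113, 0.06]
orientation: [0.474, -0.524, 0.524, -0.475]
ft_force: [1.0, 5.0, 4.9]
finger_gap: 0.0116
clock: 14.58
eef_pos: [0.6008, 0.111, 0.0599]
orientation: [0.474, -0.524, 0.524, -0.475]
ft_force: [0.6, 4.3, 4.9]
finger_gap: 0.0118
```

```bash
python3 -m pendant '[[1,[1,0,0],[0,0,0]],[1,[1,0,0],[0,0,0]]]'
python3 -m pendant '[[1,[1,0,0],[0,0,0]],[1,[0,0,0],[0,0,0]]]'
python3 -m pendant '[[1,[1,0,0],[0,0,0]],[1,[0,0,0],[0,0,0]]]'
```

```text
clock: 14.82
eef_pos: [0.6006, 0.1092, 0.06]
orientation: [-0.474, 0.525, -0.524, 0.475]
ft_force: [-0.1, 6.8, 4.3]
finger_gap: 0.0115
clock: 15.08
eef_pos: [0.6006, 0.1092, 0.0599]
orientation: [-0.473, 0.525, -0.524, 0.475]
ft_force: [0.6, 9.3, 3.6]
finger_gap: 0.0113
clock: 15.32
eef_pos: [0.6006, 0.1092, 0.06]
orientation: [-0.473, 0.525, -0.524, 0.475]
ft_force: [1.1, 12.6, 4.4]
finger_gap: 0.0115
```

It meets the stop: the TCP stays at 0.1092 while the force rises to 12.6 N, and the travel of 117 mm is as predicted. I'll open and rise.

```bash
python3 -m pendant '[[0,[0,0,0],[0,0,0]],[-1,[0,0,0],[0,0,0]],[-1,[0,0,0],[0,0,0]],[-1,[0,0,0],[0,0,0]],[-1,[0,0,0],[0,0,0]],[-1,[0,0,0],[0,0,0]]]'
python3 -m pendant '[[-1,[0,-15,0],[0,0,0]],[-1,[0,-35,0],[0,0,0]],[-1,[0,-50,0],[0,0,0]],[-1,[-10,-50,0],[0,0,0]],[-1,[-10,-50,0],[0,0,0]],[-1,[-10,-40,0],[0,0,0]],[-1,[0,0,0],[0,0,0]],[-1,[0,0,0],[0,0,0]]]'
python3 - <<'E'
from go import *
st()
ims={n:capture(n) for n in ("wrist","scene","side")}; np.savez("m2.npz",**ims)
cv2.imwrite("pics/w8.png",ims["wrist"][:,:,::-1])
for n,(x,y) in {"scene":(150,100),"side":(190,130)}.items():
    cv2.imwrite(f"pics/{n}8.png",cv2.resize(ims[n][y:y+150,x:x+200],(800,600),interpolation=2)[:,:,::-1])
E
```

```text
clock: 16.08
eef_pos: [0.6003, 0.1068, 0.0598]
orientation: [0.474, -0.524, 0.524, -0.474]
ft_force: [-0.4, 1.1, -0.4]
finger_gap: 0.0853
clock: 17.08
eef_pos: [0.6027, 0.1365, 0.2997]
orientation: [-0.475, 0.524, -0.524, 0.474]
ft_force: [0.2, 0.0, -0.7]
finger_gap: 0.0858
t 17.07 p [0.6027 0.1365 0.2997] psi -0.1 y [-0.001 -0.    -1.   ] F [ 0.2  0.  -0.7] gap 0.0858 q [ 0.2   0.37  1.38 -0.    1.4   0.3 ]
```

View pics/w8.png

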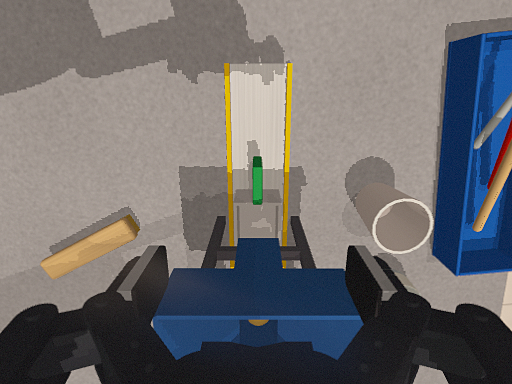

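View pics/scene8.png

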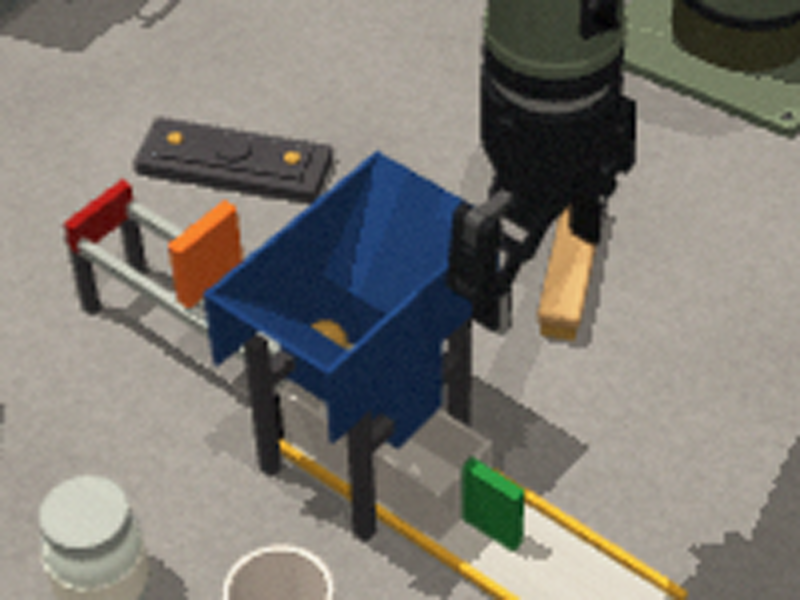

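View pics/side8.png

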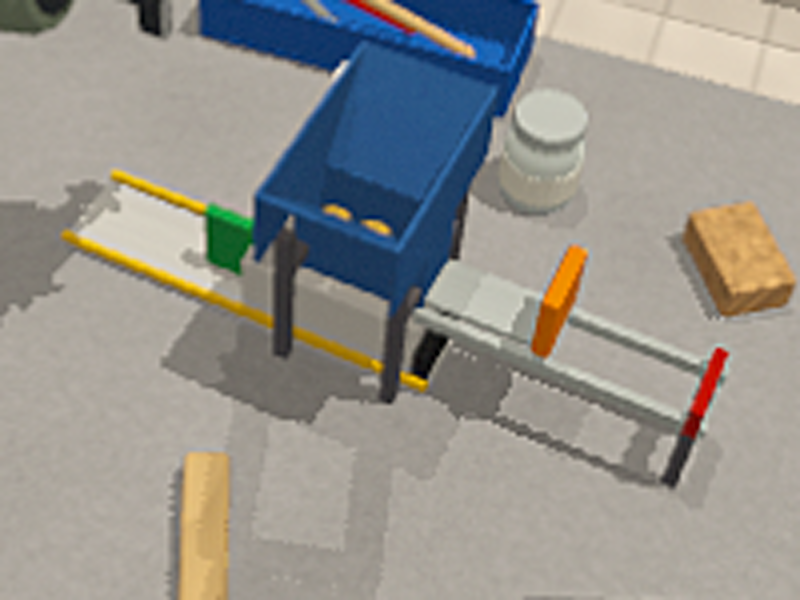

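The tray sits at the stop under the chute: its fin is just outside the chute at (495,500) in the scene zoom, the gate is still shut, and the balls are in the bin. Everything else is undisturbed. Next I'll turn the tool 90° and go over the hopper to the gate.

```bash
python3 -m pendant '[[-1,[0,-20,0],[0,10.7,0]],[-1,[0,0,0],[0,10.7,0]],[-1,[0,0,0],[0,10.7,0]],[-1,[0,0,0],[0,10.7,0]],[-1,[0,0,0],[0,10.7,0]],[-1,[0,0,0],[0,10.7,0]],[-1,[0,0,0],[0,10.7,0]],[-1,[0,0,0],[0,10.7,0]],[-1,[0,0,0],[0,4.4,0]],[-1,[0,0,0],[0,0,0]]]'
python3 - <<'E'
from go import *
st(); show(.5755,-.156,.25,-1.67)
E
```

```text
clock: 18.48
eef_pos: [0.603, 0.1365, 0.3187]
orientation: [-0.034, -0.706, 0.706, 0.036]
ft_force: [0.8, -0.5, 0.2]
finger_gap: 0.0851
t 18.48 p [0.603  0.1365 0.3187] psi -1.6702 y [-0.002 -0.    -1.   ] F [ 0.8 -0.5  0.2] gap 0.0851 q [0.2  0.36 1.34 0.   1.44 1.87]
shift [ -1.8  68.9 293.7] turn [-0.03 -0.01  0.12]
```

```bash
python3 -m pendant '[[-1,[0,0,45],[0,0,0]],[-1,[0,0,50],[0,0,0]],[-1,[0,0,50],[0,0,0]],[-1,[0,0,50],[0,0,0]],[-1,[0,0,50],[0,0,0]],[-1,[0,0,48],[0,0,0]],[-1,[0,0,0],[0,0,0]],[-1,[0,0,0],[0,0,0]]]'
python3 - <<'E'
from go import *
st(); show(.5755,-.156,.25,-1.67)
im=capture("wrist"); cv2.imwrite("pics/w9.png",im[:,:,::-1])
M=model("wrist"); print(proj(M,[[.5755,-.1528,.15],[.5755,-.1528,.13]]))
h=cv2.cvtColor(im,cv2.COLOR_RGB2HSV); o=(h[...,0]<16)&(h[...,0]>5)&(h[...,1]>180)&(h[...,2]>90); v,u=np.where(o); print(o.sum(), u.min(),u.max(),v.min(),v.max())
E
```

```text
clock: 19.48
eef_pos: [0.5739, -0.1545, 0.3193]
orientation: [0.035, 0.707, -0.706, -0.036]
ft_force: [-0.0, -0.3, 0.5]
finger_gap: 0.0854
t 19.48 p [ 0.5739 -0.1545  0.3193] psi -1.6705 y [-0.001  0.001 -1.   ] F [-0.  -0.3  0.5] gap 0.0854 q [-0.28  0.32  1.4   0.    1.42  1.39]
shift [-1.8 69.3  1.4] turn [ 0.06 -0.03  0.05]
[[254.64071513 173.15068617]
 [254.75848444 168.30428665]]
330 253 355 136 201
```

View pics/w9.png

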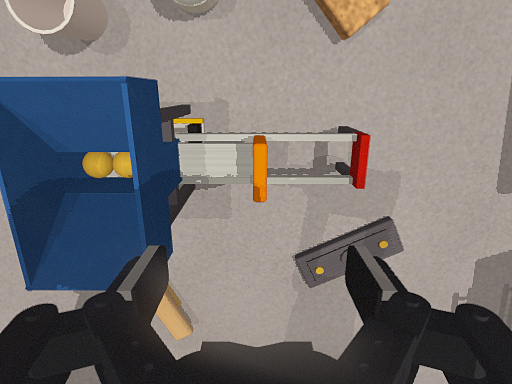

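```bash
python3 - <<'E'
from go import *
im=cv2.imread("pics/w9.png"); cv2.imwrite("pics/w9z.png",cv2.resize(im[110:230,160:380],None,fx=3.6,fy=3.6,interpolation=2))
M=model("wrist")
z=lambda a:(np.array(a,float)+.5)/3.6+[160,110]-.5
E
```

```text
(no output)
```

View pics/w9z.png

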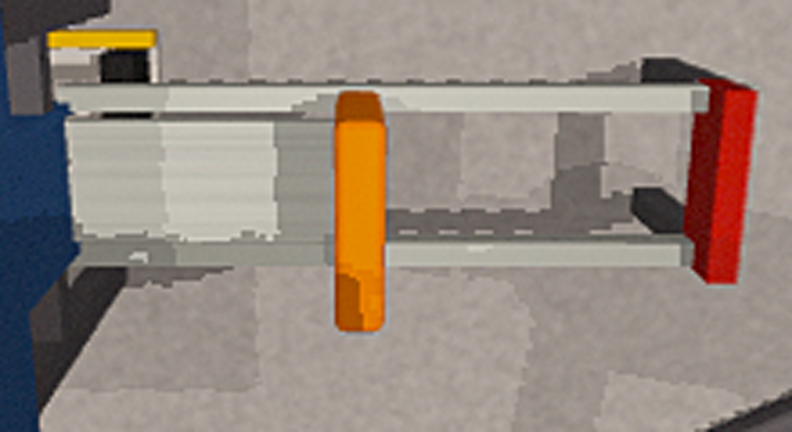

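```bash
python3 - <<'E'
from go import *
M=model("wrist")
z=lambda a:(np.array(a,float)+.5)/3.6+[160,110]-.5
p=toplane(M,z([[334,122],[384,122],[334,331],[384,331]]),.150); print(np.round(p,4),p.mean(0))
b=toplane(M,z([[724,85],[711,283]]),.098); print(np.round(b,4))
c=p.mean(0)[:2]; yh=np.array([.099,.995]); print("hopper y",(c-[.5896,-.0115])@yh,"x",(c-[.5896,-.0115])@[yh[1],-yh[0]])
show(c[0],c[1],.133,-1.67)
E
```

```text
[[ 0.6046 -0.1536  0.15  ]
 [ 0.6033 -0.1668  0.15  ]
 [ 0.5463 -0.1476  0.15  ]
 [ 0.5449 -0.1615  0.15  ]] [ 0.57477899 -0.1573707   0.15      ]
[[ 0.5958 -0.2728  0.098 ]
 [ 0.5319 -0.2688  0.098 ]]
hopper y -0.1466086233961453 x -0.00030570813852692715
shift [ -1.2 186.5   3.5] turn [0.05 0.02 0.04]
```

The handle's top face is 59 × 14 mm, as given, and centred on (0.5748, −0.1574), so the gate is about 4.6 mm out. I'll go down.

```bash
python3 -m pendant '[[-1,[-1.2,30,3.5],[0,0,0]],[-1,[0,40,0],[0,0,0]],[-1,[0,40,0],[0,0,0]],[-1,[0,35,0],[0,0,0]],[-1,[0,25,0],[0,0,0]],[-1,[0,12,0],[0,0,0]],[-1,[0,0,0],[0,0,0]],[-1,[0,0,0],[0,0,0]]]'
python3 - <<'E'
from go import *
st(); show(.5748,-.1574,.137,-1.67)
im=capture("wrist"); cv2.imwrite("pics/w10.png",im[:,:,::-1])
E
```

```text
clock: 20.52
eef_pos: [0.5757, -0.1583, 0.139]
orientation: [-0.036, -0.706, 0.706, 0.034]
ft_force: [0.1, 0.5, -0.1]
finger_gap: 0.0852
t 20.52 p [ 0.5757 -0.1583  0.139 ] psi -1.6703 y [ 0.002 -0.001 -1.   ] F [ 0.1  0.5 -0.1] gap 0.0852 q [-0.29  0.44  1.68  0.    1.02  1.38]
shift [ 1.   2.  -0.8] turn [-0.02 -0.02 -0.13]
```

View pics/w10.png

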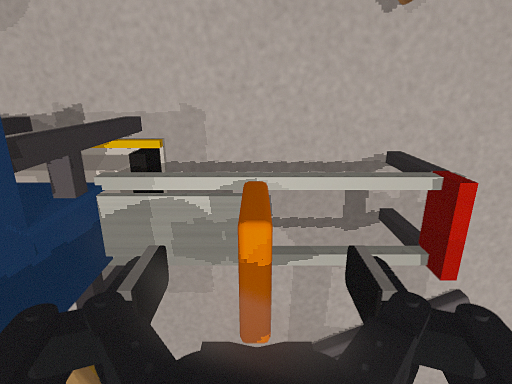

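The handle is centred between the fingers (column 255). Closing.

```bash
python3 -m pendant '[[1,[0.5,1,0],[0,0,0]],[1,[0,0,0],[0,0,0]],[1,[0,0,0],[0,0,0]],[1,[0,0,0],[0,0,0]],[1,[0,0,0],[0,0,0]],[1,[0,0,0],[0,0,0]],[1,[0,0,0],[0,0,0]]]' 40
python3 - <<'E'
from go import *
st()
E
```

```text
clock: 21.45
eef_pos: [0.5744, -0.1583, 0.137]
orientation: [0.035, 0.706, -0.706, -0.035]
ft_force: [-0.2, 0.1, 2.7]
finger_gap: 0.0134
t 21.45 p [ 0.5744 -0.1583  0.137 ] psi -1.6709 y [ 0.  0. -1.] F [-0.2  0.1  2.7] gap 0.0134 q [-0.29  0.44  1.68  0.    1.02  1.38]
```

```bash
python3 -m pendant '[[1,[0,0,5],[0,0,0]],[1,[0,0,10],[0,0,0]],[1,[0,0,11],[0,0,0]],[1,[0,0,11],[0,0,0]],[1,[0,0,11],[0,0,0]],[1,[0,0,11],[0,0,0]],[1,[0,0,11],[0,0,0]],[1,[0,0,11],[0,0,0]],[1,[0,0,8],[0,0,0]],[1,[0,0,5],[0,0,0]]]'
python3 -m pendant '[[1,[0,0,3],[0,0,0]],[1,[0,0,2],[0,0,0]],[1,[0,0,0],[0,0,0]]]'
```

```text
clock: 22.7
eef_pos: [0.5649, -0.2529, 0.137]
orientation: [-0.036, -0.706, 0.706, 0.035]
ft_force: [-0.3, 3.6, 5.2]
finger_gap: 0.0137
clock: 23.08
eef_pos: [0.5644, -0.2579, 0.1369]
orientation: [-0.035, -0.706, 0.707, 0.035]
ft_force: [0.7, 1.7, 5.7]
finger_gap: 0.0136
```

```bash
python3 -m pendant '[[1,[0,0,2],[0,0,0]],[1,[0,0,2],[0,0,0]],[1,[0,0,0],[0,0,0]]]'
python3 -m pendant '[[1,[0,0,2],[0,0,0]],[1,[0,0,0],[0,0,0]]]'
python3 -m pendant '[[1,[0,0,2],[0,0,0]],[1,[0,0,0],[0,0,0]]]'
```

```text
clock: 23.45
eef_pos: [0.564, -0.2615, 0.1369]
orientation: [-0.035, -0.706, 0.706, 0.035]
ft_force: [-0.5, 2.3, 4.8]
finger_gap: 0.0135
clock: 23.7
eef_pos: [0.564, -0.2618, 0.1369]
orientation: [0.035, 0.707, -0.705, -0.035]
ft_force: [-0.2, 7.8, 5.0]
finger_gap: 0.0132
clock: 23.95
eef_pos: [0.564, -0.2619, 0.1369]
orientation: [0.035, 0.708, -0.704, -0.035]
ft_force: [2.3, 14.7, 5.8]
finger_gap: 0.0131
```

The gate is at its end stop: the TCP holds at −0.2619 against an expected −0.262, and the force rises to 14.7 N. I'll look before letting go.

```bash
python3 -m pendant '[[1,[0,0,0],[0,0,0]],[1,[0,0,0],[0,0,0]],[0,[0,0,0],[0,0,0]],[-1,[0,0,0],[0,0,0]],[-1,[0,0,0],[0,0,0]],[-1,[0,0,0],[0,0,0]],[-1,[0,0,0],[0,0,0]],[-1,[0,0,0],[0,0,0]]]'
python3 -m pendant '[[-1,[0,-20,0],[0,0,0]],[-1,[0,-40,0],[0,0,0]],[-1,[0,-40,0],[0,0,0]],[-1,[0,-40,0],[0,0,0]],[-1,[0,-40,0],[0,0,0]],[-1,[0,0,0],[0,0,0]],[-1,[0,0,0],[0,0,0]]]'
python3 - <<'E'
from go import *
st()
ims={n:capture(n) for n in ("wrist","scene","side")}; np.savez("m3.npz",**ims)
cv2.imwrite("pics/w11.png",ims["wrist"][:,:,::-1])
for n,(x,y) in {"scene":(150,100),"side":(190,130)}.items():
    cv2.imwrite(f"pics/{n}11.png",cv2.resize(ims[n][y:y+150,x:x+200],(800,600),interpolation=2)[:,:,::-1])
E
```

```text
clock: 24.95
eef_pos: [0.5636, -0.2649, 0.1368]
orientation: [0.035, 0.706, -0.706, -0.035]
ft_force: [0.7, 0.1, -0.2]
finger_gap: 0.0856
clock: 25.82
eef_pos: [0.5632, -0.2646, 0.3159]
orientation: [0.035, 0.706, -0.706, -0.036]
ft_force: [0.8, -0.1, -0.3]
finger_gap: 0.0855
t 25.82 p [ 0.5632 -0.2646  0.3159] psi -1.6708 y [-0.001  0.001 -1.   ] F [ 0.8 -0.1 -0.3] gap 0.0855 q [-0.46  0.37  1.34  0.    1.44  1.21]
```

View pics/w11.png

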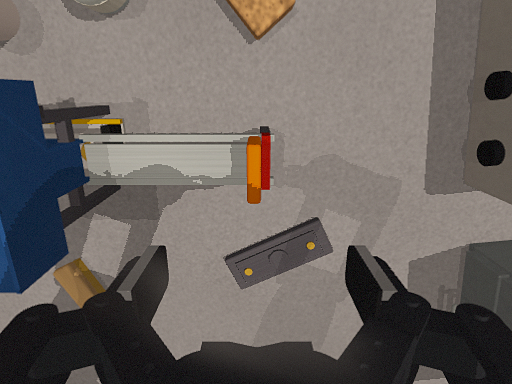

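View pics/scene11.png

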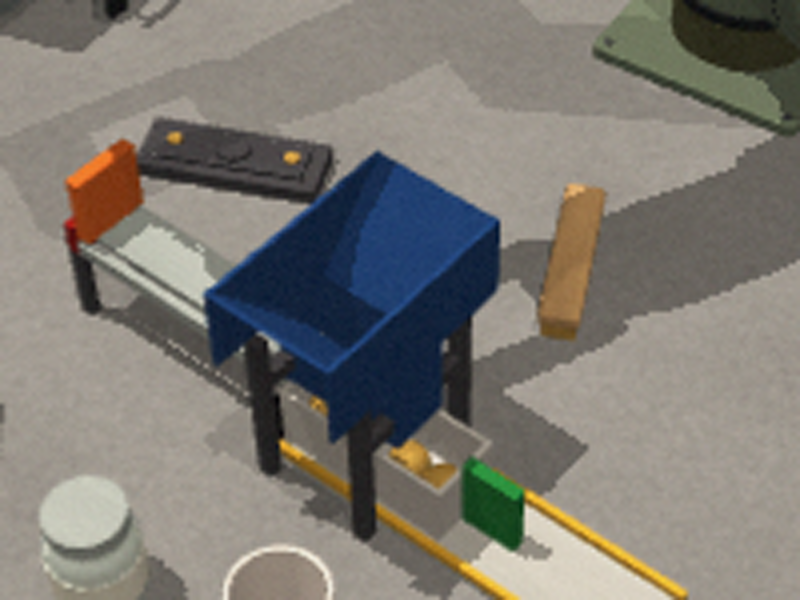

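View pics/side11.png

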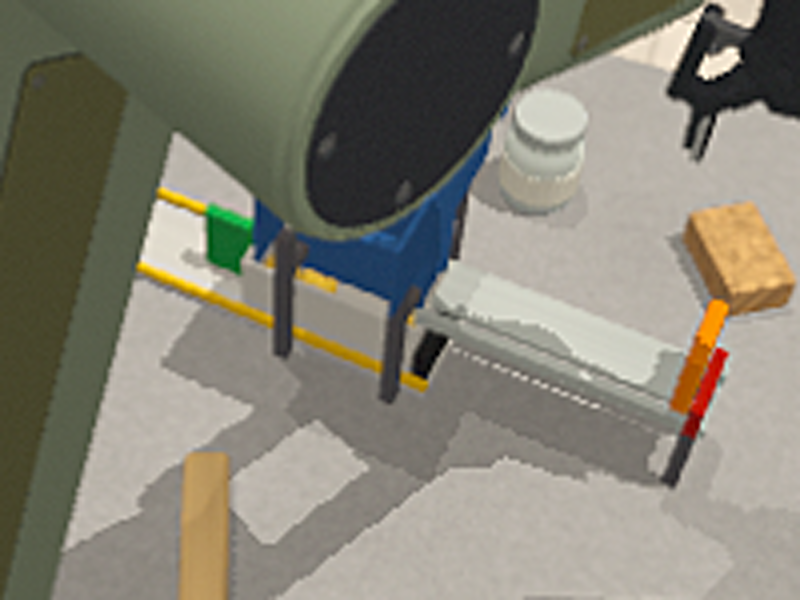

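The gate handle is against the red bar and the bin is empty. Two balls show in the tray near the fin, (410,455) and (440,470), and one at the nose end, (318,405). I'll check closer for three balls, all at rest.

```bash
python3 -m pendant '[[-1,[0,0,0],[0,0,0]],[-1,[0,0,0],[0,0,0]],[-1,[0,0,0],[0,0,0]],[-1,[0,0,0],[0,0,0]]]'
python3 - <<'E'
from go import *
d=np.load("m3.npz"); im=capture("scene")
print("diff",np.abs(im.astype(int)-d["scene"])[170:240,200:290].mean())
for i in range(3):
    print([(round(r["p"],2),np.round(r["at"]).tolist()) for r in search_frame("scene",f"ball{i}_center")][:4]) if i==0 else None
a=im[185:230,210:280]; c=capture("side")[170:230,240:310]
cv2.imwrite("pics/z12.png",np.hstack([cv2.resize(a,(400,450),interpolation=2),cv2.resize(c,(400,450),interpolation=2)])[:,:,::-1])
E
```

```text
clock: 26.48
eef_pos: [0.5637, -0.2648, 0.3168]
orientation: [0.035, 0.706, -0.706, -0.035]
ft_force: [-0.4, -0.5, 0.6]
finger_gap: 0.0856
diff 2.301164021164021
[(0.44, [216.0, 255.0])]
```

View pics/z12.png

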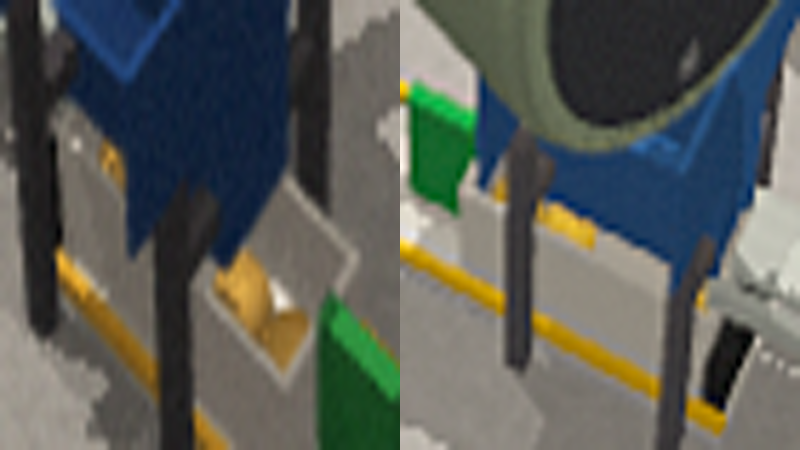

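```bash
python3 - <<'E'
from go import *
o=np.array([.5896,-.0115]);yh=np.array([.099,.995]);xh=np.array([.995,-.099])
for n,uv in (("scene",[[229.3,201]]),("side",[[293.1,209.3]]),("scene",[[252.5,213.5],[260,218.5]]),("side",[[268,200],[258.5,195]])):
    for z in (.025,.04,.07):
        p=toplane(model(n),uv,z)[:,:2]-o; print(n,z,np.round(np.c_[p@xh,p@yh]*1e3).tolist())
d=np.load("m3.npz"); im=d["wrist"]; cv2.imwrite("pics/w11z.png",cv2.resize(im[100:220,0:160],(800,600),interpolation=2)[:,:,::-1])
E
```

```text
scene 0.025 [[-1.0, -44.0]]
scene 0.04 [[8.0, -35.0]]
scene 0.07 [[25.0, -18.0]]
side 0.025 [[6.0, -37.0]]
side 0.04 [[-5.0, -41.0]]
side 0.07 [[-26.0, -48.0]]
scene 0.025 [[-8.0, 40.0], [-8.0, 68.0]]
scene 0.04 [[1.0, 47.0], [1.0, 75.0]]
scene 0.07 [[18.0, 62.0], [18.0, 90.0]]
side 0.025 [[3.0, 50.0], [8.0, 86.0]]
side 0.04 [[-8.0, 45.0], [-3.0, 81.0]]
side 0.07 [[-29.0, 35.0], [-25.0, 70.0]]
```

View pics/w11z.png

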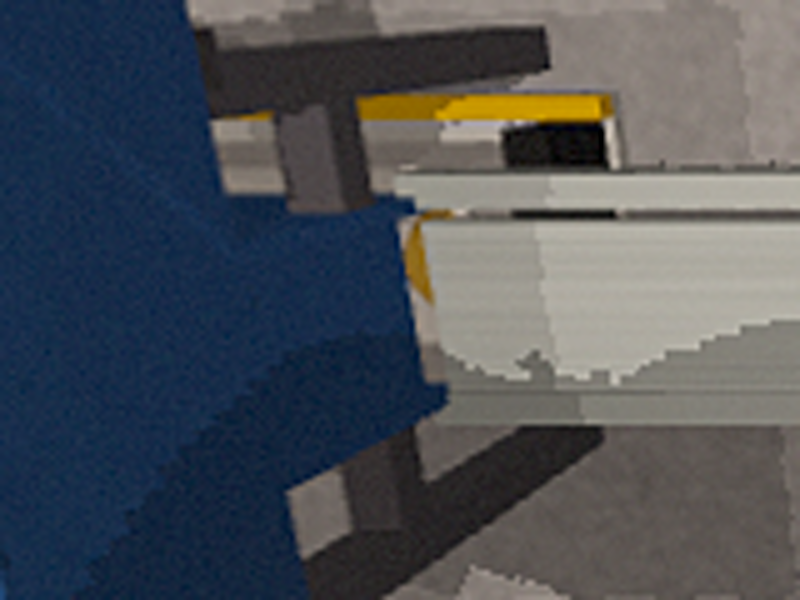

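The nose-end ball triangulates to hopper (+2, −40) mm at z ≈ 0.03, so it lies inside the tray. The other two are at y ≈ +45 and +78 mm, and the tray fin hasn't moved. I'm handing in.

```bash
python3 - <<'E'
from go import *
st(); print(robot.hand_in())
E
```

```text
t 26.62 p [ 0.5637 -0.2648  0.3168] psi -1.6708 y [ 0.  0. -1.] F [ 0.3 -0.7  0.1] gap 0.0855 q [-0.46  0.37  1.33  0.    1.44  1.21]
the job is handed in; nothing more can be done
None
```

The job is done and handed in at 26.6 s of the 72 s allowed: all three brass balls are in the white tray, and the gripper is open, well above the bench.

- **Tray in the lane:** I gripped it across its width and lowered it until the wrist force changed from −5 N to +1.3 N. It was within about 1 mm of the lane's centre line, fin away from the hopper. I let go and checked the placing from above.
- **Slide to the stop:** I took it by the fin and slid it 117 mm until it met the rubber stop. The arm stopped advancing while the force rose to 12.6 N, and the fin sat at hopper y = 121 mm, as expected. Then I let go.
- **Gate:** I drew it to the red bar, where the arm stopped within about 1 mm of the expected place and the force rose to 14.7 N. Then I let go and moved clear.

**Last checks:**
- The bin looks empty and the gate handle is against the red bar.
- Two balls are near the fin end of the tray. The third, partly hidden by the hopper, is at the nose end; two cameras place it inside the tray, about 30 mm above the bench.
- The fin and the other things on the bench look unmoved.

**Disagreements:**
- The ball detector reported only one of the three balls, with low confidence (0.44), so the count rests on the pictures and the triangulation.
- The first hopper and lane estimates from the two fixed cameras differed by about 6–8 mm. I used the wrist camera's measurement instead, and the contact positions agreed with it.

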